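Log the bottle-cap box with the contact reader

TASK

Log the box of bottle caps: draw the orange reader out of its charging dock, hold its sprung nose square on the middle of the round tag in front of the clear box with the two caps, pressed lightly and steadily for about two seconds without driving the nose all the way in. Then slide the reader back down into the slot of its dock, fully home, and let go. Do not touch the other box with the reader, and leave the bottle, the yogurt cup and the steel lid where they stand.

Things in the scene. Friction and masses are not known exactly. Their poses are not given: they have to be found in the camera images.
- reader: Hand-held contact reader, 0.19 kg, upright in the dock, nose down. Origin: centre of the underside of its flat head; z runs up the handle, x along its width, y through its thickness. Orange head 48 (x) x 14 (y) mm, z 0 to 75 mm (the lowest 8 mm slimmer, 44 x 10). Black handle 30 (x) x 22 (y) mm, z 75 to 165 mm; grip it across y at about z 135 mm.
- reader_tip (a point): Centre of the flat end of the reader's round steel nose, 12 mm across, which sticks out 10 mm below the head (this point: 10 mm below the reader's origin, nose not pressed in; axes as the reader's). The nose is sprung: 1 N at first, 1 N more per mm, 8 mm of travel.
- dock: Grey charging dock, fixed, 100 (x) x 66 (y) x 66 mm high. Origin: centre of its underside, on the work surface. Its slot, open at the top, is 52 mm long (x) and 18 mm wide (y), centred on the origin; brass ledges inside hold the underside of the reader's head 16 mm above the work surface when it is fully home. The reader may stand in it either way round.
- caps_box: Clear plastic box, fixed, 130 (x) x 110 (y) x 80 mm high, open at the top, with one red and one blue bottle cap inside. Origin: centre of its underside; its front (-x) carries the tag panel. It may stand left or right of the other box.
- caps_panel: White panel in front of the caps box, 60 (x) x 70 (y) mm, 4 mm thick, sloping 35 degrees. Origin: centre of its upper face, 95 mm in front of the box's centre and 50 mm up; z is the panel's outward normal, leaning 35 degrees from vertical towards the box's front; y is level.
- caps_tag_foot (a point): Where the stem of the caps box's tag meets the panel, at the panel's centre (axes as the panel's). The tag is a disc 22 mm across with a brass middle; its flat face is parallel to the panel and stands 12 to 22 mm above this point along z. The stem is set differently each time and not measured: feel for the face. It does not yield to a light press.
- can_box: The other clear box, same shape and same kind of panel and tag, fixed, with a crushed can inside. Origin: centre of its underside. Not to be touched with the reader.
- bottle: Green glass bottle, 66 mm across, 200 mm high, standing loose. Origin: centre of its underside.
- cup: White yogurt cup, 68 mm across, 80 mm high, standing loose. Origin: centre of its underside.
- steel_lid: Steel jar lid, 70 mm across, 12 mm high, lying loose. Origin: centre of its underside.
- crusher: Red can crusher, fixed, 130 (x) x 150 (y) mm, 390 mm high, left of the boxes. Origin: centre of its underside.
There are look-alikes about, which are no part of the job. Leave any black or purple look-alike of the caps_box alone. There is more than one size of the reader; the job needs the larger.

How it is judged:
On the way, in this order (a step that is already met when the one before it is completed fails the run):
1. the reader is drawn right out of the dock, held in the fingers (z of reader in the frame of dock above 0.08 m and contact force between the fingers and reader above 2 N), for 0.1 s.
2. the nose presses on the caps box's tag with 2 to 8.5 N, within 7 mm of its middle and within 10 degrees of square, held in the fingers, for 1.2 s on end (contact force between reader and caps_panel between 2 and 8.5 N and x of reader_tip in the frame of caps_panel between -0.007 and 0.007 m and y of reader_tip in the frame of caps_panel between -0.007 and 0.007 m and angle between the z axis of reader and the z axis of caps_panel, either way round below 0.175 rad and linear speed of reader below 0.02 m/s and contact force between the fingers and reader above 2 N), for 1.2 s.
At the end, for the whole second after the job is handed in: The reader stands at rest and upright (within 0.1 rad) in the dock's slot, within 6 mm of its middle, the underside of its head within 4 mm of the fully-home height of 16 mm; bottle, cup and steel lid are within 20 mm of where they stood (horizontal distance between reader and dock below 0.006 m and z of reader in the frame of dock between 0.012 and 0.02 m and angle between reader's own z axis and vertical below 0.1 rad and linear speed of reader below 0.02 m/s and distance of each of bottle, cup, steel_lid from where it was at the start of the episode below 0.02 m); the robot touches nothing.
It fails at once if the reader is pushed against the caps box or its tag with more than 20 N (contact force between reader and caps_box above 20 N).
It fails at once if the reader touches the other box or its tag (more than 1 N) (contact force between reader and can_box above 1 N).
It fails at once if the bottle, the cup or the lid is moved more than 20 mm (distance of any of bottle, cup, steel_lid from where it was at the start of the episode above 0.02 m).
It also fails if it takes over 51 s, if anything falls off the work surface, if the arm or the gripper's body presses on something with over 40 N, if the wrist force passes 120 N, or if a joint passes its speed limit or range.

ROBOT

A 6-joint arm with a two-finger parallel gripper is mounted at the origin on the work surface. World frame = base frame: x ahead of the robot, y to its left, z up, the work surface at z = 0. Lengths are in m, angles in rad, forces in N, time in s.
With the tool pointing down it reaches from about 0.325 to 1 m from the base axis. Payload 5.1 kg.
Tool frame: the origin (TCP) lies midway between the tips of the shut fingers; the grasp point (between the pads) lies 19 mm behind it (manip.grasp_offset is the distance from the TCP to the grasp point, in m); z points along the fingers, y is the direction in which the jaws open and shut (so a half turn about z gives the same grasp; the last joint's range is limited). The gripper opens to 85 mm and grips with 20 to 120 N. Pads are 22 mm wide; open, the fingers measure 114 mm over their backs; the gripper's body (76 mm by 85 mm) begins 54 mm behind the grasp point. The pads swing forward as they close: fully open they stand 13 mm farther back than shut.
Start: joints at [1.235, 0.124, 1.65, -0, 1.367, -0.083], TCP at [0.163, 0.629, 0.206] pointing down, gripper open.
Joint ranges: [-2.61, 2.61], [-1.02, 2.33], [0.03, 2.71], [-1.35, 4.49], [0.32, 2.68], [-2.91, 2.91]. Speed limits (rad/s): [2.57, 2.57, 3.14, 3.14, 3.14, 3.14].

INTERFACE

Orientations are given as a unit quaternion [x, y, z, w].
In Python, from station import manip, viewer, order gives the robot as it stands.
- The arm moves only by the shell command python3 -m pendant 'ROWS'. ROWS is text: rows parted by semicolons, each of 7 numbers parted by spaces: the shift along the tool's x, y, z in units of 30 mm (1.0 is 30 mm), then the turn, a rotation vector about the tool's x, y, z in units of 6 degrees (1.0 is 6 degrees), then the opening, from 0 (shut) to 1 (fully open). In form: x y z rx ry rz claw; .... A call has 1 to 20 rows; each row shifts and turns the commanded pose from where the row before left it, along the tool's axes as they then stand; what a row does not reach is not made up. A row lasts 1/10 s, in which the tool goes at most 50 mm and 8.59 degrees, less where a joint would pass 70% of its speed; a pose out of reach is approached as far as the arm can. A call is refused whole if a number of a shift passes 1 or a number of a turn 1, either way. A call with a gripper value outside its range is refused whole. The fingers move at their own pace and stop on an object; the grip force is fixed at half the most. Time passes only in rows, so rows that do not move let the fingers close. It gives the time, the measured TCP pose, the force and the opening at its end, in the units of the state.
- manip.get_obs(): the state, without advancing time (a new reading comes with each control period).
- viewer.snapshot(name): name is "scene" or "top" or "wrist"; returns a dict with "frame" (420x560x3 uint8, red, green, blue), "fx", "fy", "cx", "cy" (pixels), "origin" and "orientation" of the camera in the world. Camera axes: x right, y down, z forward; pixel columns grow to the right and rows downward; lengths in m; the calibration is good to about 2 mm. A picture is of the moment at which its call begins. There is no depth.
- order.hand_in(): hands the job in, once; it reports no verdict.
Trained networks look in a picture, given as the dict that the camera call returned (one of the last four; its "shot" number tells which), for a name from the list of things; names that differ only in an ending like _2 or _b are one class to them, and where a whole thing is asked for, a point or a joint stands for the part that bears it (a point fixed in the world has none). Each returns a list of dicts, best first, with "p" (0 to 1); they miss things now and then, are a little off and sometimes report something else, mostly with a low value. They report only what shows in the picture. A call takes as long as a camera call. They do not tell look-alikes from the thing itself.
- viewer.regions_of(picture, target): "mask" (420x560 bool, what is visible of it) and "rect" ([centre column, centre row, width, height] in pixels, round what is visible of it).
The state is a dict: "time": time; "joints": joint angles; "joint_vel": joint speeds; "joint_efforts": joint torques, N m; "position": TCP position; "tcp_rot": TCP orientation; "force": force on the tool from outside, world axes, zero at the start; "moment": the same for the moment, N m; "opening": finger opening in m.
Only numpy, scipy, OpenCV 4.12 (cv2) and the standard library are available. Lean on these libraries where they do the work, as an engineer would, in place of code of your own. Each camera call takes 0.05 s, during which the arm holds its last target. There are 200 camera calls.

## Working session

There is one attempt and no reset: what is moved stays moved. The work goes in short steps, Python scripts to look and compute and a shell command to move; the robot and the scene stay as the last step left them, time stands still between calls to the robot, and variables do not carry over. Pictures are saved under pics/ and viewed, about 8 in all and at most 12, crops included, and the job is handed in when it is done.

```bash
mkdir -p pics; ls; python3 - <<'E'
from station import manip, viewer
import cv2, numpy as np
o=manip.get_obs(); print({k:np.round(v,3).tolist() for k,v in o.items()}, manip.grasp_offset)
for n in ("scene","top"):
    s=viewer.snapshot(n); cv2.imwrite(f"pics/{n}0.png",s["frame"][:,:,::-1])
    print(n,s["shot"],[round(float(s[k]),1) for k in("fx","fy","cx","cy")],np.round(s["origin"],4),np.round(s["orientation"],4))
    for t in("reader","dock","caps_box","caps_panel","can_box","bottle","cup","steel_lid","crusher"):
        print(t,[(round(float(d["p"]),2),np.round(d["rect"]).tolist()) for d in viewer.regions_of(s,t)][:3])
E
```

```text
pics
{'time': 0.0, 'joints': [1.235, 0.125, 1.652, 0.0, 1.368, -0.083], 'joint_vel': [0.001, 0.001, 0.001, 0.001, -0.001, 0.001], 'joint_efforts': [0.0, -42.36, -36.547, -0.0, 0.007, 0.0], 'position': [0.162, 0.629, 0.204], 'tcp_rot': [0.126, 0.992, -0.001, -0.0], 'force': [0.518, -0.297, 0.314], 'moment': [0.018, -0.01, -0.005], 'opening': 0.086} 0.0187
scene 1 [465.9, 465.9, 285.8, 205.5] [ 1.1132 -0.2849  1.1055] [ 0.8458  0.4604 -0.1251 -0.2387]
reader [(0.67, [128.0, 239.0, 24.0, 36.0]), (0.59, [316.0, 199.0, 27.0, 13.0]), (0.53, [178.0, 240.0, 20.0, 26.0])]
dock [(0.78, [139.0, 257.0, 41.0, 47.0])]
caps_box [(0.94, [334.0, 230.0, 69.0, 73.0]), (0.87, [377.0, 103.0, 62.0, 64.0]), (0.56, [324.0, 142.0, 60.0, 62.0])]
caps_panel [(0.84, [314.0, 202.0, 25.0, 16.0]), (0.44, [307.0, 120.0, 24.0, 12.0]), (0.18, [191.0, 298.0, 36.0, 36.0])]
can_box [(0.73, [263.0, 255.0, 68.0, 80.0]), (0.7, [334.0, 228.0, 67.0, 74.0])]
bottle []
cup [(0.74, [192.0, 298.0, 38.0, 38.0]), (0.71, [335.0, 229.0, 66.0, 71.0])]
steel_lid [(0.73, [205.0, 206.0, 29.0, 24.0])]
crusher [(0.89, [422.0, 116.0, 97.0, 142.0])]
top 2 [453.0, 453.0, 278.8, 210.0] [0.4469 0.0857 1.2138] [-0.7043  0.7083 -0.0407  0.0249]
reader [(0.71, [387.0, 223.0, 23.0, 8.0]), (0.64, [436.0, 236.0, 32.0, 19.0])]
dock [(0.93, [419.0, 236.0, 34.0, 43.0])]
caps_box [(0.8, [94.0, 280.0, 61.0, 75.0]), (0.69, [190.0, 258.0, 51.0, 74.0]), (0.64, [246.0, 164.0, 47.0, 79.0])]
caps_panel [(0.89, [190.0, 286.0, 31.0, 21.0]), (0.82, [99.0, 306.0, 34.0, 21.0]), (0.56, [244.0, 191.0, 28.0, 21.0])]
can_box [(0.97, [320.0, 178.0, 45.0, 72.0]), (0.5, [437.0, 234.0, 29.0, 17.0]), (0.25, [244.0, 190.0, 30.0, 19.0])]
bottle [(0.71, [448.0, 152.0, 52.0, 34.0])]
cup [(0.79, [398.0, 162.0, 33.0, 30.0]), (0.64, [246.0, 164.0, 46.0, 75.0]), (0.41, [341.0, 256.0, 27.0, 32.0])]
steel_lid [(0.73, [342.0, 256.0, 27.0, 28.0])]
crusher [(0.62, [91.0, 177.0, 136.0, 80.0])]
```

View pics/scene0.png

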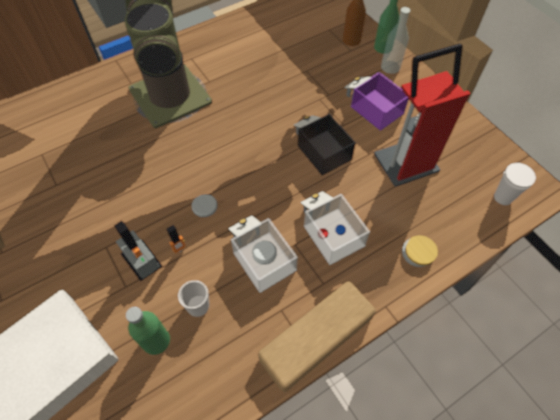

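View pics/top0.png

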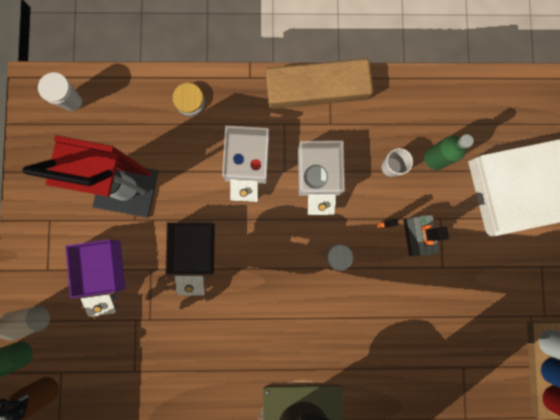

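The scene shows the caps box (red and blue cap) at scene (334,228) / top (246,155), left of the can box. The dock, with the large reader in it, is at scene (138,255) / top (422,236). A small look-alike reader stands beside it at top (390,224), and the lid, cup and bottle are nearby. Next I'll enlarge crops to measure.

```bash
cat > h.py <<'E'
import numpy as np, cv2
from scipy.spatial.transform import Rotation as R
from station import manip, viewer
def ray(s,u,v):
    d=R.from_quat(s["orientation"]).apply([(u-s["cx"])/s["fx"],(v-s["cy"])/s["fy"],1]); return np.array(s["origin"]),d
def atz(s,u,v,z):
    o,d=ray(s,u,v); return o+d*(z-o[2])/d[2]
def proj(s,p):
    q=R.from_quat(s["orientation"]).inv().apply(np.array(p,float)-s["origin"]).reshape(-1,3)
    return np.c_[s["cx"]+s["fx"]*q[:,0]/q[:,2],s["cy"]+s["fy"]*q[:,1]/q[:,2]]
def crop(s,c,r,w,h,k): return cv2.resize(s["frame"][r:r+h,c:c+w,::-1],None,fx=k,fy=k,interpolation=cv2.INTER_CUBIC)
E
python3 - <<'E'
from h import *
t=viewer.snapshot("top"); s=viewer.snapshot("scene")
a=np.vstack([np.hstack([crop(t,205,115,80,60,5)[:300],crop(t,375,195,80,60,5)]),np.hstack([crop(s,295,185,80,60,5),crop(s,105,215,80,60,5)])])
a=np.vstack([np.hstack([crop(t,205,120,80,60+25,5)[:300*0+425][:,:400],np.zeros((425,0,3),np.uint8)])]) if 0 else a
b=np.hstack([crop(t,212,120,70,90,5),crop(t,370,180,90,90,5)])
cv2.imwrite("pics/c1.png",b)
for n,u,v,z in(("base",303,390,0),("capsbox",246,164,.04),("panel",244,191,.06),("dock",421,236,.066),("handletop",440,233,.181),("lid",341,257,.01),("cup",397,162,.08),("can",320,178,.04)): print(n,atz(t,u,v,z).round(3))
E
```

```text
base [ 0.09  -0.002  0.   ]
capsbox [0.678 0.144 0.04 ]
panel [0.604 0.149 0.06 ]
dock [ 0.485 -0.302  0.066]
handletop [ 0.488 -0.308  0.181]
lid [ 0.433 -0.106  0.01 ]
cup [ 0.674 -0.243  0.08 ]
can [ 0.64 -0.05  0.04]
```

View pics/c1.png

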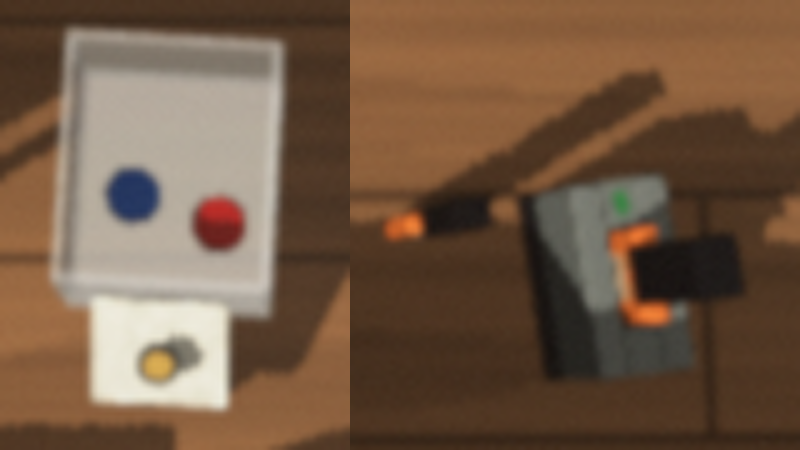

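```bash
cat >> h.py <<'E'
from scipy.optimize import least_squares
def fit(s,M,U,x0):
    M=np.array(M);U=np.array(U,float)
    f=lambda p: (proj(s,R.from_euler('z',p[2]).apply(M)+[p[0],p[1],0])-U).ravel()
    r=least_squares(f,x0,loss='soft_l1'); return r.x, r.fun.reshape(-1,2).round(1).tolist()
c,sn=np.cos(np.radians(35)),np.sin(np.radians(35))
def panel(px,py): return [-.095+px*c,py,.05+px*sn]
E
python3 - <<'E'
from h import *
t=viewer.snapshot("top")
U=np.array([(67,30),(283,42),(52,280),(92,297),(230,300),(92,402),(228,408)])/5+[212,120]
M=[(.065,.055,.08),(.065,-.055,.08),(-.065,.055,.08),panel(.03,.035),panel(.03,-.035),panel(-.03,.035),panel(-.03,-.035)]
p,e=fit(t,M,U,[.68,.145,0]); print("caps",p.round(4),e)
print("panel centre",(R.from_euler('z',p[2]).apply(panel(0,0))+[p[0],p[1],0]).round(4))
U=(np.array([(537,193),(665,177),(692,370),(562,383)])-[350,0])/5+[370,180]
M=[(.05,.033,.066),(.05,-.033,.066),(-.05,-.033,.066),(-.05,.033,.066)]
d,e=fit(t,M,U,[.48,-.3,0]); print("dock",d.round(4),e)
U=(np.array([(738,235),(744,297)])-[350,0])/5+[370,180]
for u in U: print("handle top corner",atz(t,*u,.181).round(4))
print("small",atz(t,381,225,0).round(3))
E
```

```text
caps [ 0.7008  0.1435 -0.0547] [[0.0, -0.2], [-0.1, -0.3], [-0.0, 0.1], [0.2, 0.1], [-0.0, 0.9], [0.2, -0.3], [-0.3, -0.1]]
panel centre [0.6059 0.1487 0.05  ]
dock [ 0.4853 -0.3071  0.1008] [[0.1, -0.6], [-0.2, -0.1], [-0.2, 0.3], [0.3, 0.5]]
handle top corner [ 0.5019 -0.326   0.181 ]
handle top corner [ 0.4734 -0.3276  0.181 ]
small [ 0.518 -0.217  0.   ]
```

```bash
python3 -m pendant '0 0 0 0 0 -0.85 1;0 0 0 0 0 -0.85 1;0 0 0 0 0 -0.85 1;0 0 0 0 0 -0.85 1;-0.22 -0.95 -0.05 0 0 0 1;-0.22 -0.95 -0.05 0 0 0 1;-0.22 -0.95 -0.05 0 0 0 1;-0.22 -0.95 -0.05 0 0 0 1;-0.22 -0.95 -0.05 0 0 0 1;-0.22 -0.95 -0.05 0 0 0 1;-0.22 -0.95 -0.05 0 0 0 1;-0.22 -0.95 -0.05 0 0 0 1;-0.22 -0.95 -0.05 0 0 0 1;-0.22 -0.95 -0.05 0 0 0 1;-0.22 -0.95 -0.05 0 0 0 1;-0.22 -0.95 -0.05 0 0 0 1;-0.22 -0.95 -0.05 0 0 0 1;-0.22 -0.95 -0.05 0 0 0 1;-0.22 -0.95 -0.05 0 0 0 1'
python3 -m pendant '-0.22 -0.95 -0.05 0 0 0 1;-0.22 -0.95 -0.05 0 0 0 1;-0.22 -0.95 -0.05 0 0 0 1;-0.22 -0.95 -0.05 0 0 0 1;-0.22 -0.95 -0.05 0 0 0 1;-0.22 -0.95 -0.05 0 0 0 1;-0.22 -0.95 -0.05 0 0 0 1;-0.22 -0.95 -0.05 0 0 0 1;-0.22 -0.95 -0.05 0 0 0 1;-0.22 -0.95 -0.05 0 0 0 1;-0.22 -0.95 -0.05 0 0 0 1;-0.22 -0.95 -0.05 0 0 0 1;-0.22 -0.95 -0.05 0 0 0 1;-0.22 -0.95 -0.05 0 0 0 1;-0.22 -0.95 -0.05 0 0 0 1;-0.22 -0.95 -0.05 0 0 0 1;-0.22 -0.95 -0.05 0 0 0 1;-0.22 -0.95 -0.05 0 0 0 1'
python3 - <<'E'
from h import *
w=viewer.snapshot("wrist"); cv2.imwrite("pics/w1.png",w["frame"][:,:,::-1])
o=manip.get_obs(); print({k:np.round(v,4).tolist() for k,v in o.items() if k in("time","position","tcp_rot","joints","force")})
print(w["origin"],w["orientation"],w["fx"],w["cx"],w["cy"])
E
```

```text
time: 3.05
position: [0.3053, 0.2132, 0.2284]
tcp_rot: [-0.052, 0.999, 0.0, 0.0]
force: [0.5, 0.4, 0.1]
opening: 0.0856
time: 4.85
position: [0.4764, -0.2849, 0.2552]
tcp_rot: [-0.052, 0.999, -0.0, 0.0]
force: [-0.3, 0.6, -0.1]
opening: 0.0853
{'time': 4.9, 'joints': [-0.6389, -0.1086, 1.8012, -0.0019, 1.4467, -2.3104], 'position': [0.4772, -0.2884, 0.2552], 'tcp_rot': [-0.0504, 0.9987, -0.0015, 0.0003], 'force': [-1.367, -0.1732, 0.1542]}
[ 0.39997536 -0.29161442  0.42397652] [0.6619439  0.73424643 0.11194712 0.10089747] 339.3644180794135 281.39514652928386 204.36002519100202
```

View pics/w1.png

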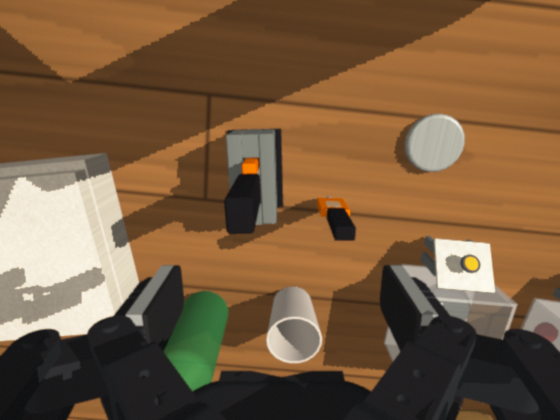

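The wrist picture shows the dock at (255,175) with the reader's handle top at about (242,211). The small reader is at (335,215), and the cup and bottle lie beyond, clear of the approach. I'll refine from a crop.

```bash
python3 - <<'E'
from h import *
w=viewer.snapshot("wrist"); f=w["frame"][120:245,215:295].astype(float)
g=np.clip((f/255)**.5*255,0,255).astype(np.uint8)[:,:,::-1]
cv2.imwrite("pics/w2.png",cv2.resize(g,None,fx=4.8,fy=4.8,interpolation=cv2.INTER_CUBIC))
np.save("w.npy",np.array([dict(w)],dtype=object),allow_pickle=True)
E
```

```text
(no output)
```

View pics/w2.png

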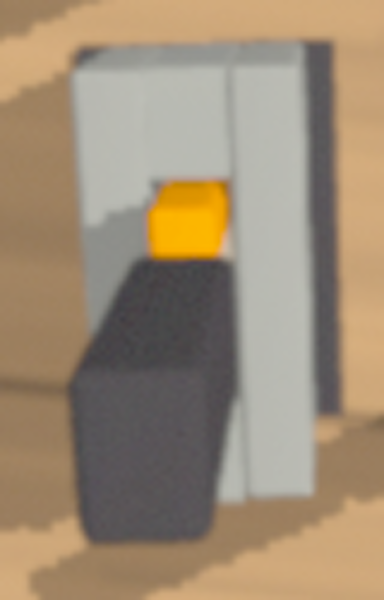

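The crop shows the handle's top face corners at about (72,378), (207,370), (214,537), (85,543), and the dock's top edges.

```bash
python3 - <<'E'
from h import *
w=np.load("w.npy",allow_pickle=True)[0]
q=lambda L:np.array(L)/4.8+[215,120]
U=q([(72,378),(207,370),(214,540),(85,545)])
M=[(-.015,-.011,.181),(-.015,.011,.181),(.015,.011,.181),(.015,-.011,.181)]
p,e=fit(w,M,U,[.485,-.307,.1]);print("reader",p.round(4),e)
U=q([(75,65),(303,65),(312,495)]);M=[(-.05,-.033,.066),(-.05,.033,.066),(.05,.033,.066)]
d,e=fit(w,M,U,[.485,-.307,.1]);print("dock",d.round(4),e)
o=manip.get_obs();r=R.from_quat(o["tcp_rot"]);print(o["position"],r.as_matrix().round(3).tolist())
g=np.array([p[0],p[1],.132])-o["position"]; print("tool shift units",(r.inv().apply(g)/.03).round(3))
E
```

```text
reader [ 0.4881 -0.3139  0.1326] [[-0.9, -1.5], [0.5, -0.7], [1.0, 1.3], [-0.6, 1.1]]
dock [ 0.4885 -0.3212  0.1033] [[-14.4, -0.1], [1.7, -0.2], [0.1, 0.6]]
[ 0.47661398 -0.28630913  0.25503017] [[-0.995, -0.1, -0.0], [-0.1, 0.995, -0.001], [0.0, -0.001, -1.0]]
tool shift units [-0.29  -0.951  4.102]
```

```bash
python3 -m pendant '-0.3 -0.95 0 0 0 0 1;0 0 0.9 0 0 0 1;0 0 0.9 0 0 0 1;0 0 0.9 0 0 0 1;0 0 0.9 0 0 0 1;0 0 0.5 0 0 0 1;0 0 0 0 0 0 1;0 0 0 0 0 0 1;0 0 0 0 0 0 0;0 0 0 0 0 0 0;0 0 0 0 0 0 0;0 0 0 0 0 0 0;0 0 0 0 0 0 0;0 0 0 0 0 0 0;0 0 0 0 0 0 0;0 0 0 0 0 0 0'
```

```text
time: 6.55
position: [0.4885, -0.3118, 0.1329]
tcp_rot: [-0.052, 0.999, -0.001, 0.0]
force: [-1.3, -3.1, 3.8]
opening: 0.0214
```

```bash
python3 -m pendant '0 0 -0.3 0 0 0 0;0 0 -0.7 0 0 0 0;0 0 -0.9 0 0 0 0;0 0 -0.9 0 0 0 0;0 0 -0.9 0 0 0 0;0 0 -0.9 0 0 0 0;0 0 0 0 0 0 0;0 0 0 0 0 0 0'
python3 - <<'E'
from h import *
for n,k in(("top",0),("scene",0)):
    s=viewer.snapshot(n); 
    if n=="top": a=crop(s,375,170,110,100,4)
    else: b=crop(s,80,165,90,100,4)
cv2.imwrite("pics/l1.png",np.hstack([a,b]))
o=manip.get_obs();print({k:np.round(v,4).tolist() for k,v in o.items() if k in("time","position","tcp_rot","force","moment","opening")})
r=R.from_quat(o["tcp_rot"])
# reader origin in tool frame: 
print("reader origin est", (o["position"]+r.apply([0,0,-manip.grasp_offset+.135])).round(4))
# target
psi=-.0547;Rz=R.from_euler('z',psi)
cen=np.array([.6059,.1487,.05]); n=Rz.apply([-sn,0,c])
# tool: z=-n, y=panel y (level), x=y cross z
y=Rz.apply([0,1,0]);z=-n;x=np.cross(y,z);T=R.from_matrix(np.c_[x,y,z])
L=.135+.010-manip.grasp_offset+0 # tcp to nose tip
for h in(.08,.03,.022,.012):
    print(h,(cen+n*(h+L)).round(4))
print("rotvec tool (units)",((r.inv()*T).as_rotvec(degrees=True)/6).round(3),T.as_quat().round(4))
E
```

```text
time: 7.35
position: [0.4878, -0.3105, 0.2692]
tcp_rot: [-0.052, 0.999, 0.001, -0.0]
force: [-0.2, 0.8, -2.6]
opening: 0.0208
{'time': 7.45, 'position': [0.4871, -0.3101, 0.2672], 'tcp_rot': [-0.0516, 0.9987, 0.0018, -0.0017], 'force': [0.3676, 0.6518, -2.3708], 'moment': [-0.0433, 0.0445, -0.0071], 'opening': 0.0208}
reader origin est [ 0.4867 -0.3097  0.1509]
0.08 [0.4877 0.1552 0.219 ]
0.03 [0.5164 0.1536 0.178 ]
0.022 [0.521  0.1534 0.1715]
0.012 [0.5267 0.153  0.1633]
rotvec tool (units) [ 0.493 -5.855  1.452] [ 0.0261  0.9534 -0.0082  0.3006]
```

View pics/l1.png

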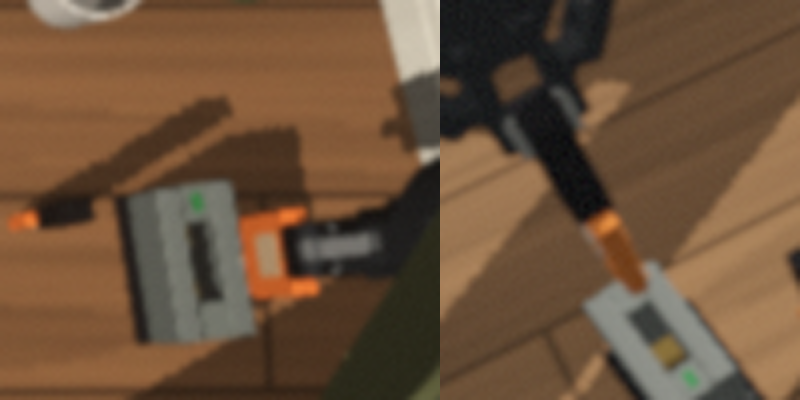

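Step 1 is met: the reader is out of the dock and the empty slot shows at about crop (206,262). Now across to the caps panel, then tilt.

```bash
python3 -m pendant '-0.05 0.5 0 0 0 0 0;-0.09 0.93 0 0 0 0 0;-0.09 0.93 0 0 0 0 0;-0.09 0.93 0 0 0 0 0;-0.09 0.93 0 0 0 0 0;-0.09 0.93 0 0 0 0 0;-0.09 0.93 0 0 0 0 0;-0.09 0.93 0 0 0 0 0;-0.09 0.93 0 0 0 0 0;-0.09 0.93 0 0 0 0 0;-0.09 0.93 0 0 0 0 0;-0.09 0.93 0 0 0 0 0;-0.09 0.93 0 0 0 0 0;-0.09 0.93 0 0 0 0 0;-0.09 0.93 0 0 0 0 0;-0.09 0.93 0 0 0 0 0;-0.09 0.93 0 0 0 0 0;-0.05 0.5 0 0 0 0 0'
python3 -m pendant '0 0 0 0.07 -0.836 0.207 0;0 0 0 0.07 -0.836 0.207 0;0 0 0 0.07 -0.836 0.207 0;0 0 0 0.07 -0.836 0.207 0;0 0 0 0.07 -0.836 0.207 0;0 0 0 0.07 -0.836 0.207 0;0 0 0 0.07 -0.836 0.207 0;0 0 0 0 0 0 0;0 0 0 0 0 0 0'
cat >> h.py <<'E'
psi=-.0547;Rz=R.from_euler('z',psi);cen=np.array([.6059,.1487,.05]);n=Rz.apply([-sn,0,c])
y=Rz.apply([0,1,0]);z=-n;T=R.from_matrix(np.c_[np.cross(y,z),y,z]);L=.145-manip.grasp_offset
def rel(h):
    o=manip.get_obs();r=R.from_quat(o["tcp_rot"]);g=cen+n*(h+L)-o["position"]
    print(round(o["time"],2),np.round(o["position"],4),"force",np.round(o["force"],2),"open",round(o["opening"],4))
    print("to h",h,"tool shift units",(r.inv().apply(g)/.03).round(3),"turn units",((r.inv()*T).as_rotvec(degrees=True)/6).round(3))
E
python3 -c "from h import *; rel(.05)"
```

```text
time: 9.25
position: [0.4834, 0.1696, 0.2686]
tcp_rot: [-0.053, 0.999, 0.0, -0.001]
force: [-0.1, -0.9, -2.1]
opening: 0.0208
time: 10.15
position: [0.4841, 0.1675, 0.2691]
tcp_rot: [0.025, 0.953, -0.01, 0.301]
force: [-0.4, 0.7, -2.2]
opening: 0.0209
10.15 [0.4841 0.1675 0.2691] force [-0.38  0.66 -2.25] open 0.0209
to h 0.05 tool shift units [ 0.844 -0.396  2.452] turn units [-0.022  0.006  0.028]
```

```bash
python3 -m pendant '0.28 -0.13 0.8 0 0 0 0;0.28 -0.13 0.8 0 0 0 0;0.28 -0.13 0.8 0 0 0 0;0 0 0 0 0 0 0;0 0 0 0 0 0 0;0 0 0 0 0 0 0'
python3 - <<'E'
from h import *
rel(.05)
t=viewer.snapshot("top");s=viewer.snapshot("scene");w=viewer.snapshot("wrist")
cv2.imwrite("pics/p1.png",np.hstack([crop(t,215,150,65,65,6),crop(s,280,165,65,65,6)]))
o=manip.get_obs();r=R.from_quat(o["tcp_rot"]);tip=o["position"]+r.apply([0,0,L])
for q in(t,s):
    print("tip px",((proj(q,[tip])-[[215,150] if q is t else [280,165]])*6).round(), "tag mid/foot px",((proj(q,[cen+n*.017,cen])-([215,150] if q is t else [280,165]))*6).round().tolist())
E
```

```text
time: 10.75
position: [0.5063, 0.1548, 0.1993]
tcp_rot: [0.026, 0.952, -0.009, 0.303]
force: [0.5, 0.5, -0.7]
opening: 0.0207
10.75 [0.5063 0.1548 0.1993] force [ 0.45  0.45 -0.69] open 0.0207
to h 0.05 tool shift units [ 0.131 -0.021  0.107] turn units [-0.014  0.058  0.012]
tip px [[164. 294.]] tag mid/foot px [[172.0, 262.0], [175.0, 244.0]]
tip px [[187. 102.]] tag mid/foot px [[202.0, 171.0], [212.0, 204.0]]
```

View pics/p1.png

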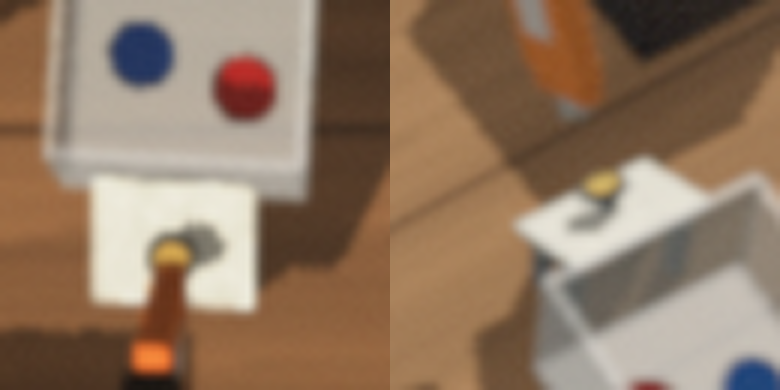

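```bash
python3 - <<'E'
from h import *
t=viewer.snapshot("top");s=viewer.snapshot("scene")
o=manip.get_obs();r=R.from_quat(o["tcp_rot"])
P=lambda x,y,zz:o["position"]+r.apply([x,y,L-.010-zz])
pts={"tip":P(0,0,-.01),"low+x":P(-.022,0,0),"low-x":P(.022,0,0),"top+x":P(-.024,0,.075),"top-x":P(.024,0,.075),"hand":P(0,0,.075)}
for k,v in pts.items(): print(k,v.round(3),"top",((proj(t,[v])-[215,150])*6).round().tolist(),"scene",((proj(s,[v])-[280,165])*6+[390,0]).round().tolist())
# panel corners in scene
for a,b in((.03,.035),(.03,-.035),(-.03,.035),(-.03,-.035)):
    v=cen+Rz.apply([a*c,b,a*sn]); print("pc",a,b,((proj(t,[v])-[215,150])*6).round().tolist(),((proj(s,[v])-[280,165])*6+[390,0]).round().tolist())
a=crop(s,295,145,55,65,8); cv2.imwrite("pics/p2.png",np.clip((a/255.)**.6*255,0,255).astype(np.uint8))
E
```

```text
tip [0.578 0.151 0.095] top [[164.0, 295.0]] scene [[575.0, 102.0]]
low+x [0.59  0.15  0.116] top [[163.0, 259.0]] scene [[593.0, 95.0]]
low-x [0.555 0.152 0.09 ] top [[162.0, 353.0]] scene [[547.0, 69.0]]
top+x [0.549 0.152 0.178] top [[147.0, 346.0]] scene [[550.0, -62.0]]
top-x [0.51  0.154 0.151] top [[146.0, 453.0]] scene [[499.0, -85.0]]
hand [0.529 0.153 0.164] top [[147.0, 400.0]] scene [[524.0, -74.0]]
pc 0.03 0.035 [[94.0, 177.0]] [[701.0, 191.0]]
pc 0.03 -0.035 [[258.0, 185.0]] [[565.0, 259.0]]
pc -0.03 0.035 [[94.0, 301.0]] [[636.0, 152.0]]
pc -0.03 -0.035 [[254.0, 309.0]] [[505.0, 217.0]]
```

View pics/p2.png

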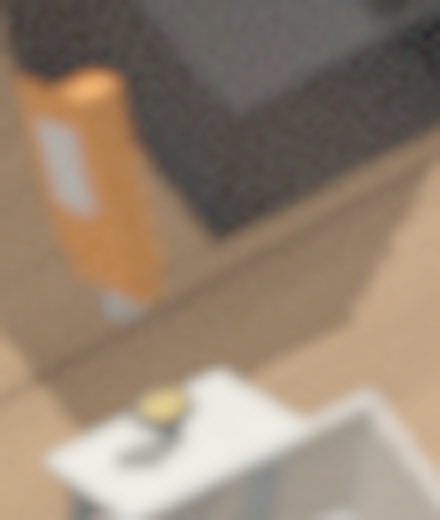

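Both pictures place the nose about 4 mm to -y of the line through the tag, and about 4 mm uphill. I'll correct that while approaching.

```bash
python3 -m pendant '0.13 0.14 0.3 0 0 0 0;0 0 0.3 0 0 0 0;0 0 0.2 0 0 0 0;0 0 0 0 0 0 0;0 0 0 0 0 0 0;0 0 0 0 0 0 0'; python3 - <<'E'
from h import *
rel(.022)
F=[]
for i in range(4):
    t=viewer.snapshot("top"); F.append(manip.get_obs()["force"]@n)
print("F.n",np.round(F,2))
s=viewer.snapshot("scene")
a=np.hstack([crop(t,225,170,40,45,9),crop(s,290,165,45,45,9)])
cv2.imwrite("pics/p3.png",np.clip((a/255.)**.6*255,0,255).astype(np.uint8))
E
```

```text
time: 11.6
position: [0.5162, 0.158, 0.1752]
tcp_rot: [0.026, 0.953, -0.01, 0.302]
force: [0.2, 0.2, -2.2]
opening: 0.0207
11.6 [0.5162 0.158  0.1752] force [ 0.16  0.21 -2.23] open 0.0207
to h 0.022 tool shift units [-0.065 -0.145  0.198] turn units [-0.022  0.036  0.018]
F.n [-1.52 -1.68 -1.46 -1.  ]
```

View pics/p3.png

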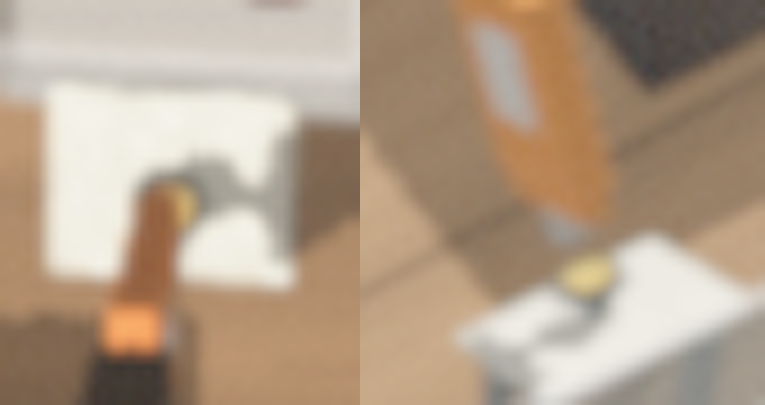

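```bash
python3 - <<'E'
from h import *
t=viewer.snapshot("top");s=viewer.snapshot("scene")
o=manip.get_obs();r=R.from_quat(o["tcp_rot"])
A=lambda v:((proj(t,[v])-[225,170])*9).round()[0].tolist()
B=lambda v:((proj(s,[v])-[290,165])*9+[360,0]).round()[0].tolist()
P=lambda x,y,zz:o["position"]+r.apply([x,y,L-.010-zz])
for a,b in((.03,.035),(.03,-.035),(-.03,.035),(-.03,-.035)):
    v=cen+Rz.apply([a*c,b,a*sn]); print("pc",a,b,A(v),B(v))
for h in(.013,.017,.021): print("tag",h,A(cen+n*h),B(cen+n*h))
for k,v in dict(tip=P(0,0,-.01),lowL=P(-.022,.005,0),lowR=P(-.022,-.005,0),lxL=P(.022,.005,0),lxR=P(.022,-.005,0),topL=P(-.024,.007,.075),topR=P(-.024,-.007,.075)).items(): print(k,A(v),B(v))
E
```

```text
pc 0.03 0.035 [50.0, 85.0] [737.0, 287.0]
pc 0.03 -0.035 [297.0, 98.0] [533.0, 388.0]
pc -0.03 0.035 [51.0, 271.0] [639.0, 229.0]
pc -0.03 -0.035 [291.0, 283.0] [442.0, 325.0]
tag 0.013 [169.0, 206.0] [576.0, 268.0]
tag 0.017 [168.0, 213.0] [573.0, 257.0]
tag 0.021 [167.0, 220.0] [570.0, 245.0]
tip [150.0, 235.0] [573.0, 217.0]
lowL [130.0, 181.0] [614.0, 201.0]
lowR [166.0, 183.0] [585.0, 215.0]
lxL [129.0, 320.0] [545.0, 161.0]
lxR [164.0, 322.0] [516.0, 174.0]
topL [97.0, 307.0] [557.0, -32.0]
topR [151.0, 309.0] [515.0, -12.0]
```

```bash
cat >f.py <<'E'
from h import *
F=[]
for i in range(3): F.append(manip.get_obs()["force"]); viewer.snapshot("wrist")
F=np.mean(F,0); o=manip.get_obs()
e=R.from_euler('z',psi).inv().apply(o["position"]-cen-n*L)
print("t",round(o["time"],2),"F",F.round(2),"F.n",round(F@n,2),"tip h",round((o["position"]-cen)@n-L,4),"tip px",round(float(T.inv().apply(o["position"]-cen)[0]*-1),4),"py",round(float(T.inv().apply(o["position"]-cen)[1]),4),"open",round(o["opening"],4))
E
python3 -m pendant '-0.05 0 0.14 0 0 0 0;-0.05 0 0.13 0 0 0 0;0 0 0 0 0 0 0;0 0 0 0 0 0 0'|tail -2; python3 f.py
python3 -m pendant '0 0 0.06 0 0 0 0;0 0 0 0 0 0 0;0 0 0 0 0 0 0'|tail -2; python3 f.py
```

```text
force: [-0.1, -0.7, -1.1]
opening: 0.0206
t 12.5 F [ 0.12 -0.56 -1.89] F.n -1.64 tip h 0.0197 tip px 0.0007 py 0.0043 open 0.0208
force: [-0.7, 0.6, -2.0]
opening: 0.0205
t 12.95 F [ 0.13  0.77 -2.2 ] F.n -1.85 tip h 0.018 tip px 0.0008 py 0.0044 open 0.0208
```

```bash
for i in 1; do :; done
python3 -m pendant '0 0 0.05 0 0 0 0;0 0 0 0 0 0 0;0 0 0 0 0 0 0'|tail -2|head -1; python3 f.py
python3 -m pendant '0 0 0.05 0 0 0 0;0 0 0 0 0 0 0;0 0 0 0 0 0 0'|tail -2|head -1; python3 f.py
```

```text
force: [-0.7, -0.9, -1.1]
t 13.4 F [-0.02 -0.21 -1.54] F.n -1.26 tip h 0.0164 tip px 0.0007 py 0.0043 open 0.0209
force: [-0.3, -0.2, -1.3]
t 13.85 F [ 0.03 -0.07 -2.14] F.n -1.77 tip h 0.0149 tip px 0.0007 py 0.0043 open 0.021
```

```bash

python3 -m pendant '0 0 0.05 0 0 0 0;0 0 0 0 0 0 0;0 0 0 0 0 0 0'|tail -2|head -1; python3 f.py
python3 -m pendant '0 0 0.05 0 0 0 0;0 0 0 0 0 0 0;0 0 0 0 0 0 0'|tail -2|head -1; python3 f.py
```

```text
force: [-0.5, 0.3, -1.2]
t 14.3 F [-0.39  0.24 -1.4 ] F.n -0.91 tip h 0.0135 tip px 0.001 py 0.0044 open 0.0208
force: [-1.7, 0.4, -0.3]
t 14.75 F [-0.99 -0.01  0.16] F.n 0.7 tip h 0.012 tip px 0.0009 py 0.0043 open 0.0211
```

```bash

python3 -m pendant '0 0 0.04 0 0 0 0;0 0 0.03 0 0 0 0;0 0 0 0 0 0 0;0 0 0 0 0 0 0'|tail -2|head -1; python3 f.py; python3 - <<'E'
from h import *
t=viewer.snapshot("top");s=viewer.snapshot("scene")
a=np.hstack([crop(t,225,170,40,45,9),crop(s,290,165,45,45,9)])
cv2.imwrite("pics/p4.png",np.clip((a/255.)**.6*255,0,255).astype(np.uint8))
E
```

```text
force: [-2.9, 0.5, 1.8]
t 15.3 F [-2.83  0.02  1.73] F.n 3.03 tip h 0.0099 tip px 0.001 py 0.0043 open 0.0209
```

View pics/p4.png

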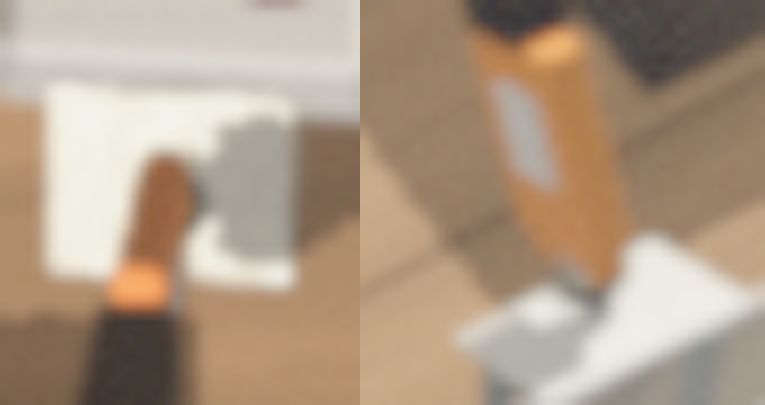

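The nose sits on the tag disc (scene about (582,278), tag centre (588,272)) with about 4.6 N net of the reader's weight. Holding.

```bash

python3 -m pendant '0 0 0 0 0 0 0;0 0 0 0 0 0 0;0 0 0 0 0 0 0;0 0 0 0 0 0 0;0 0 0 0 0 0 0;0 0 0 0 0 0 0;0 0 0 0 0 0 0;0 0 0 0 0 0 0;0 0 0 0 0 0 0;0 0 0 0 0 0 0;0 0 0 0 0 0 0;0 0 0 0 0 0 0;0 0 0 0 0 0 0;0 0 0 0 0 0 0;0 0 0 0 0 0 0;0 0 0 0 0 0 0;0 0 0 0 0 0 0;0 0 0 0 0 0 0;0 0 0 0 0 0 0;0 0 0 0 0 0 0'|tail -2|head -1; python3 f.py; cat >> h.py <<'E'
def to(p,yaw=.1008):
    p=np.array(p);o=manip.get_obs();r=R.from_quat(o["tcp_rot"])
    D=R.from_euler('z',yaw)*R.from_matrix(np.diag([-1.,1,-1]))
    print(round(o["time"],2),np.round(o["position"],4),"F",np.round(o["force"],1),"M",np.round(o["moment"],2))
    print("turn units",((r.inv()*D).as_rotvec(degrees=True)/6).round(3),"shift now",(r.inv().apply(p-o["position"])/.03).round(3),"shift after turn",(D.inv().apply(p-o["position"])/.03).round(3))
E
```

```text
force: [-2.1, 0.5, 1.6]
t 17.55 F [-2.38  0.44  1.96] F.n 2.98 tip h 0.0098 tip px 0.0007 py 0.0043 open 0.021
```

```bash

python3 -m pendant '0 0 -0.3 0 0 0 0;0 0 -0.7 0 0 0 0;0 0 -0.9 0 0 0 0;0 0 -0.9 0 0 0 0;0 0 -0.9 0 0 0 0;0 0 -0.7 0 0 0 0;0 0 0 0 0 0 0;0 0 0 -0.07 0.836 -0.207 0;0 0 0 -0.07 0.836 -0.207 0;0 0 0 -0.07 0.836 -0.207 0;0 0 0 -0.07 0.836 -0.207 0;0 0 0 -0.07 0.836 -0.207 0;0 0 0 -0.07 0.836 -0.207 0;0 0 0 -0.07 0.836 -0.207 0;0 0 0 0 0 0 0;0 0 0 0 0 0 0'|tail -2|head -1; python3 -c "
from h import *
to([.4885,-.3125,.29])"
```

```text
force: [-0.3, -0.1, -1.6]
19.15 [0.4528 0.1614 0.268 ] F [-0.3 -0.1 -1.6] M [0.04 0.03 0.03]
turn units [-0.006 -0.015  0.014] shift now [  0.43  -15.835  -0.721] shift after turn [  0.406 -15.835  -0.732]
```

```bash

python3 -m pendant '0.02 -0.5 -0.04 0 0 0 0;0.02 -0.91 -0.04 0 0 0 0;0.02 -0.91 -0.04 0 0 0 0;0.02 -0.91 -0.04 0 0 0 0;0.02 -0.91 -0.04 0 0 0 0;0.02 -0.91 -0.04 0 0 0 0;0.02 -0.91 -0.04 0 0 0 0;0.02 -0.91 -0.04 0 0 0 0;0.02 -0.91 -0.04 0 0 0 0;0.02 -0.91 -0.04 0 0 0 0;0.02 -0.91 -0.04 0 0 0 0;0.02 -0.91 -0.04 0 0 0 0;0.02 -0.91 -0.04 0 0 0 0;0.02 -0.91 -0.04 0 0 0 0;0.02 -0.91 -0.04 0 0 0 0;0.02 -0.91 -0.04 0 0 0 0;0.02 -0.91 -0.04 0 0 0 0;0.02 -0.78 -0.04 0 0 0 0;0 0 0 0 0 0 0;0 0 0 0 0 0 0'|tail -2|head -1; python3 -c "
from h import *
to([.4885,-.3125,.22])"
```

```text
force: [-0.2, 0.4, -2.2]
21.15 [ 0.4906 -0.3115  0.291 ] F [-0.2  0.4 -2.2] M [-0.01 -0.04  0.01]
turn units [ 0.003 -0.     0.018] shift now [ 0.071 -0.026  2.365] shift after turn [ 0.071 -0.025  2.365]
```

```bash

python3 -m pendant '0.07 -0.03 0.5 0 0 0 0;0 0 0.9 0 0 0 0;0 0 0.9 0 0 0 0;0 0 0.4 0 0 0 0;0 0 0 0 0 0 0;0 0 0 0 0 0 0'|tail -2|head -1; python3 - <<'E'
from h import *
to([.4885,-.3118,.133])
t=viewer.snapshot("top");s=viewer.snapshot("scene")
a=np.hstack([crop(t,395,205,50,55,8),crop(s,110,215,50,55,8)])
cv2.imwrite("pics/d1.png",np.clip((a/255.)**.7*255,0,255).astype(np.uint8))
o=manip.get_obs();r=R.from_quat(o["tcp_rot"])
A=lambda v:((proj(t,[v])-[395,205])*8).round()[0].tolist()
B=lambda v:((proj(s,[v])-[110,215])*8+[400,0]).round()[0].tolist()
P=lambda x,y,zz:o["position"]+r.apply([x,y,L-.010-zz])
for k,v in dict(tip=P(0,0,-.01),lowpp=P(-.022,.005,0),lowpm=P(-.022,-.005,0),lowmp=P(.022,.005,0),lowmm=P(.022,-.005,0),toppp=P(-.024,.007,.075),topmp=P(.024,.007,.075)).items(): print(k,A(v),B(v))
D=R.from_euler('z',.1008)
for q in((.026,.009),(.026,-.009),(-.026,.009),(-.026,-.009),(.047,.025),(-.047,.025)):
    v=D.apply([*q,.066])+[.487,-.3145,0];print("slot/dock",q,A(v),B(v))
E
```

```text
force: [0.2, 0.0, -2.3]
21.75 [ 0.4893 -0.3129  0.211 ] F [ 0.2  0.  -2.3] M [ 0.03  0.03 -0.06]
turn units [-0.006  0.005  0.029] shift now [0.025 0.042 2.599] shift after turn [0.024 0.04  2.599]
tip [265.0, 230.0] [582.0, 235.0]
lowpp [251.0, 160.0] [624.0, 262.0]
lowpm [282.0, 157.0] [595.0, 281.0]
lowmp [270.0, 301.0] [552.0, 161.0]
lowmm [302.0, 298.0] [522.0, 179.0]
toppp [332.0, 139.0] [564.0, 145.0]
topmp [355.0, 304.0] [482.0, 30.0]
slot/dock (0.026, 0.009) [206.0, 165.0] [662.0, 301.0]
slot/dock (0.026, -0.009) [262.0, 159.0] [610.0, 334.0]
slot/dock (-0.026, 0.009) [229.0, 327.0] [578.0, 183.0]
slot/dock (-0.026, -0.009) [284.0, 321.0] [526.0, 215.0]
slot/dock (0.047, 0.025) [148.0, 105.0] [742.0, 320.0]
slot/dock (-0.047, 0.025) [188.0, 399.0] [590.0, 108.0]
```

View pics/d1.png

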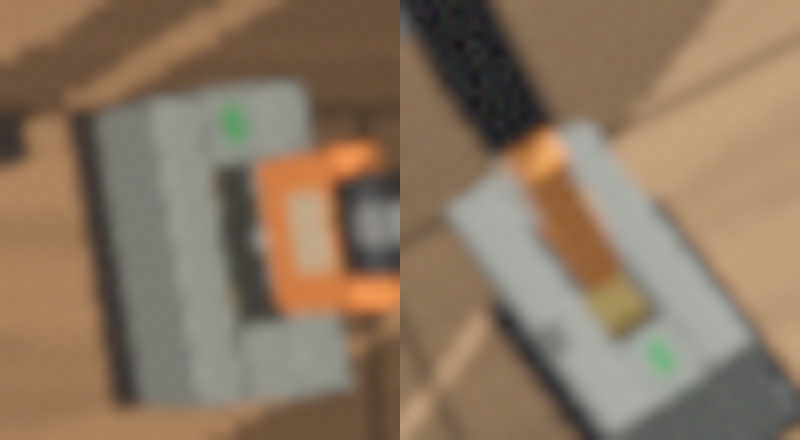

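The nose (white dot at top (262,238)) is over the slot, with the head edge parallel to it. I'll lower slowly with force checks.

```bash

python3 -m pendant '0 0 0.4 0 0 0 0;0 0 0.4 0 0 0 0;0 0 0.15 0 0 0 0;0 0 0 0 0 0 0;0 0 0 0 0 0 0'|tail -2|head -1; python3 -c "
from h import *
to([.4885,-.313,.133])"
python3 -m pendant '0 0 0.12 0 0 0 0;0 0 0.12 0 0 0 0;0 0 0 0 0 0 0;0 0 0 0 0 0 0'|tail -2|head -1; python3 -c "
from h import *
to([.4885,-.313,.133])"
```

```text
force: [-0.6, 0.3, -2.1]
22.35 [ 0.489  -0.3131  0.1816] F [-0.6  0.3 -2.1] M [-0.01 -0.03  0.02]
turn units [ 0.003 -0.004  0.023] shift now [0.016 0.006 1.62 ] shift after turn [0.017 0.006 1.62 ]
force: [-0.5, 0.1, -2.3]
22.75 [ 0.489  -0.3131  0.1746] F [-0.5  0.1 -2.3] M [-0.03 -0.04  0.02]
turn units [ 0.001 -0.001  0.023] shift now [0.017 0.006 1.386] shift after turn [0.017 0.006 1.386]
```

```bash

python3 -m pendant '0 0 0.12 0 0 0 0;0 0 0.12 0 0 0 0;0 0 0.12 0 0 0 0;0 0 0 0 0 0 0;0 0 0 0 0 0 0'|tail -2|head -1; python3 -c "
from h import *
to([.4885,-.313,.133])"
python3 -m pendant '0 0 0.15 0 0 0 0;0 0 0.15 0 0 0 0;0 0 0.15 0 0 0 0;0 0 0.15 0 0 0 0;0 0 0 0 0 0 0;0 0 0 0 0 0 0'|tail -2|head -1; python3 -c "
from h import *
to([.4885,-.313,.133])"
```

```text
force: [-0.0, -0.4, -2.1]
23.25 [ 0.489  -0.3131  0.1637] F [-0.  -0.4 -2.1] M [-0.01  0.01  0.05]
turn units [ 0.003 -0.003  0.023] shift now [0.015 0.005 1.022] shift after turn [0.016 0.005 1.022]
force: [0.3, -0.1, -2.1]
23.85 [ 0.489  -0.3131  0.1457] F [ 0.3 -0.1 -2.1] M [-0.05 -0.    0.05]
turn units [ 0.003 -0.003  0.023] shift now [0.016 0.005 0.422] shift after turn [0.016 0.005 0.422]
```

```bash

python3 -m pendant '0 0 0.15 0 0 0 0;0 0 0.13 0 0 0 0;0 0 0.06 0 0 0 0;0 0 0 0 0 0 0;0 0 0 0 0 0 0'|tail -2|head -1; python3 -c "
from h import *
to([.4885,-.313,.133])"
python3 -m pendant '0 0 0.03 0 0 0 0;0 0 0.03 0 0 0 0;0 0 0 0 0 0 0;0 0 0 0 0 0 0'|tail -2|head -1; python3 -c "
from h import *
to([.4885,-.313,.133])"
```

```text
force: [0.4, -1.0, -2.2]
24.35 [ 0.4891 -0.3132  0.1357] F [ 0.4 -1.  -2.2] M [-0.01  0.01  0.03]
turn units [-0.    -0.     0.024] shift now [0.019 0.008 0.089] shift after turn [0.019 0.008 0.089]
force: [-0.3, -0.2, -1.9]
24.75 [ 0.4891 -0.3132  0.1339] F [-0.3 -0.2 -1.9] M [ 0.03  0.04 -0.  ]
turn units [-0.    -0.     0.024] shift now [0.019 0.008 0.03 ] shift after turn [0.019 0.008 0.03 ]
```

```bash

python3 -m pendant '0 0 0.04 0 0 0 0;0 0 0.03 0 0 0 0;0 0 0 0 0 0 0;0 0 0 0 0 0 0'|tail -2|head -1; python3 -c "
from h import *
to([.4885,-.313,.133])"
python3 -m pendant '0 0 0.04 0 0 0 0;0 0 0 0 0 0 0;0 0 0 0 0 0 0'|tail -2|head -1; python3 -c "
from h import *
to([.4885,-.313,.133])"
```

```text
force: [-0.2, 1.0, 4.1]
25.15 [ 0.4895 -0.3135  0.1329] F [-0.2  1.   4.1] M [ 0.22  0.18 -0.01]
turn units [-0.009  0.01   0.023] shift now [ 0.033  0.021 -0.003] shift after turn [ 0.033  0.02  -0.003]
force: [-2.0, 1.6, 9.1]
25.45 [ 0.4899 -0.3137  0.1329] F [-2.   1.6  9.1] M [0.44 0.47 0.01]
turn units [-0.014  0.016  0.023] shift now [ 0.042  0.028 -0.005] shift after turn [ 0.042  0.028 -0.005]
```

```bash

python3 -m pendant '0 0 -0.03 0 0 0 0;0 0 0 0 0 0 0.5;0 0 0 0 0 0 1;0 0 0 0 0 0 1;0 0 0 0 0 0 1;0 0 0 0 0 0 1;0 0 0 0 0 0 1;0 0 -0.3 0 0 0 1;0 0 -0.8 0 0 0 1;0 0 -0.9 0 0 0 1;0 0 -0.9 0 0 0 1;0 0 -0.9 0 0 0 1;0 0 -0.9 0 0 0 1;0.8 0 0 0 0 0 1;0.9 0 0 0 0 0 1;0.9 0 0 0 0 0 1;0 0 0 0 0 0 1;0 0 0 0 0 0 1;0 0 0 0 0 0 1'; python3 - <<'E'
from h import *
t=viewer.snapshot("top");s=viewer.snapshot("scene")
a=np.hstack([crop(t,330,140,130,130,3),crop(s,100,190,130,130,3)])
cv2.imwrite("pics/e1.png",a)
E
```

```text
time: 27.35
position: [0.4121, -0.3212, 0.273]
tcp_rot: [-0.052, 0.999, -0.0, 0.0]
force: [0.1, -0.3, -0.1]
opening: 0.0852
```

View pics/e1.png

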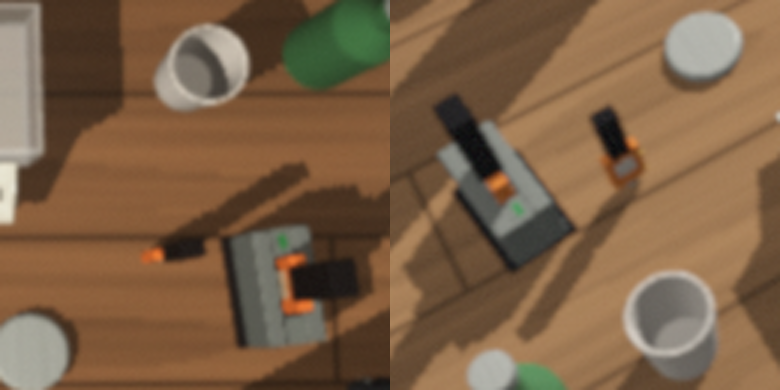

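The reader stands home in the dock (top (320,285), scene (475,150)), looking as it did at the start. Cup, bottle and lid are where they were, and the gripper is clear. Handing in.

```bash
python3 -c "
from station import order; print(order.hand_in())"
```

```text
the job is handed in; nothing more can be done
None
```

I finished the job and handed it in at about 27 s on the robot's clock, of the 51 s allowed. No verdict is reported.

- **Drawing out:** I gripped the larger reader by its handle and lifted it about 13 cm, well clear of the dock.
- **Pressing the tag:** I tilted the reader 35° square to the caps box's panel and felt for the tag, touching it about 13 mm above the panel. I then pressed in about 3.5 mm and held for just over 2 s. The force stayed steady at about 4.6 N once the reader's weight is taken off.
- **Putting it back:** The reader slid down freely and seated at the same height at which I first gripped it (tool at z 0.1329 m). The seating force built up to about 9 N, after which I let go and backed away.

**Last checks:** The final pictures show the reader upright in its slot and the gripper clear. Bottle, cup and lid look unmoved, judged by eye rather than measured.

**Disagreement:** While I lined up the nose, the top camera put it about 2 mm to one side of the tag's middle and the scene camera about 3 mm to the other. I took the mean; both are inside the 7 mm limit. The exact offset was not confirmed beyond a picture showing the nose on the disc.

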